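Drain down the shut-off line and hold its spring-return slide at the mark

ROBOT

A 6-joint arm with a two-finger parallel gripper is mounted at the origin on the work surface. World frame = base frame: x ahead of the robot, y to its left, z up, the work surface at z = 0. Lengths are in m, angles in rad, forces in N, time in s.
With the tool pointing down it reaches from about 0.375 to 0.825 m from the base axis. Payload 5.5 kg.
Tool frame: the origin (TCP) lies on the centre line of the jaws, within the pads' length; the fingertips stand 11 mm ahead of it and the grasp point (between the pads) lies 8 mm behind it (r.tcp_to_tips is the distance from the TCP to the fingertips, in m); x points along the fingers, y is the direction in which the jaws open and shut, and the axes are right-handed (so a half turn about x gives the same grasp; the last joint's range is limited). The gripper opens to 85 mm and grips with 20 to 120 N. Pads are 22 mm wide; open, the fingers measure 114 mm over their backs; the gripper's body (76 mm by 85 mm) begins 54 mm behind the grasp point. The pads swing forward as they close: fully open they stand 13 mm farther back than shut.
Start: joints at [-1.248, 0.314, -0.047, 1.21, 0, 1.571], TCP at [0.19, -0.569, 0.242] pointing down, gripper open.
Joint ranges: [-2.67, 2.67], [-0.69, 1.73], [-1.03, 1.25], [-2.08, 2.16], [-1.42, 1.45], [-3.14, 3.14]. Speed limits (rad/s): [2.39, 2.39, 3.01, 3.14, 3.14, 3.14].

INTERFACE

Orientations are given as a unit quaternion [w, x, y, z].
In Python, from rig import r gives the robot as it stands.
- The arm moves only by the tool apply_moves, never from a script. Its argument "moves" is a list that holds one entry, the list of rows, each a list of 5 numbers: the shift along the tool's x, y, z in mm, then the turn about the tool's x in degrees, then the opening, from 0 (shut) to 1 (fully open). In form: [[[x, y, z, roll, claw], ...]]. A call has 1 to 12 rows; each row shifts and turns the commanded pose from where the row before left it, along the tool's axes as they then stand; what a row does not reach is not made up. A row lasts 1/8 s, in which the tool goes at most 62.5 mm and 10.7 degrees, less where a joint would pass 70% of its speed; a pose out of reach is approached as far as the arm can. A call is refused whole if a number of a shift passes 62.5 or a number of a turn 10.7, either way. A call with a gripper value outside its range is refused whole. The fingers move at their own pace and stop on an object; "grip_force" is the grip in N (left out, the last holds). Time passes only in rows, so rows that do not move let the fingers close. It gives the time, the measured TCP pose, the force and the opening at its end, in the units of the state.
- r.sense(): the state, without advancing time (a new reading comes with each control period).
- r.get_image(name): name is "side" or "top"; returns the picture (384x512x3 uint8, red, green, blue); there is no depth.
- r.calibration(name): a dict with "intrinsics" (3x3 intrinsics, pixels), "rvec" (rotation vector, rad) and "tvec" (3), from world to camera coordinates, as OpenCV has them. Camera axes: x right, y down, z forward; pixel columns grow to the right and rows downward; lengths in m; the calibration is good to about 2 mm. A picture is of the moment at which its call begins. calibration takes no time and is no camera call.
- r.close_job(): hands the job in, once; it reports no verdict.
The state is a dict: "time_s": time; "joint_positions": joint angles; "qvel": joint speeds; "effort": joint torques, N m; "eef_pos": TCP position; "orientation": TCP orientation; "force": force on the tool from outside, world axes, zero at the start; "moment": the same for the moment, N m; "width": finger opening in m.
Only numpy, scipy, OpenCV 4.12 (cv2) and the standard library are available. Lean on these libraries where they do the work, as an engineer would, in place of code of your own. Each camera call takes 0.05 s, during which the arm holds its last target.

TASK

One of the three water lines has been shut off at its ball valve: its lever stands across the pipe, while the levers of the two live lines lie along theirs. Drain that shut-off line: pull the black grip of its spring-return drain slide straight out until the grip is level with the raised mark ribs on its guide rails, and finish while still holding it there, for it closes when let go. Leave the live lines' slides, all the levers and the parts on the mat as they are.

Things in the scene. Friction and masses are not known exactly. Their poses are not given: they have to be found in the camera images.
- manifold: Fixed pipe manifold, 450 wide, 360 deep, 175 high, placed and turned anew each time. Origin on the tiles below the shut middle grip; x runs along the lines, from the grips to the header pipe at the back; y left, z up. Three equal lines at y = +125 (a), 0 (b), -125 (c) mm, from front to back: pull grip (x = 0), drain valve box (x 60 to 144, top z = 66), elbow on it (x = 102, top z = 151), ball valve (x = 178), header (x = 250).
- grip_a (a point): Middle of the part to hold of the upright black pull grip of the left line (a): a plate 12 thick (manifold's x), 46 wide (y), top 20 mm above this point and 104 mm above the tiles; below it the flat steel blade, top at 52 (a foot 22 long reaches 60). 54 mm gap to the valve box behind when shut. Guide rails 26 to 32 mm to each side, tops at 56. Moves with the slide.
- drain_a (a joint): Travel (m) of the left line's drain slide: 0 = shut, as at the start; grows as pulled along the manifold's -x; 0.065 = end stop. At 0.040 the grip's mid-thickness is level with the mark: on each guide rail a raised rib, 5 mm wide, 10 mm proud (top z = 66). A spring pulls it shut all along (5 N at 0, 11 N at the mark); it closes when let go.
- grip_b (a point): Middle of the part to hold of the upright black pull grip of the middle line (b): a plate 12 thick (manifold's x), 46 wide (y), top 20 mm above this point and 104 mm above the tiles; below it the flat steel blade, top at 52 (a foot 22 long reaches 60). 54 mm gap to the valve box behind when shut. Guide rails 26 to 32 mm to each side, tops at 56. Moves with the slide.
- drain_b (a joint): Travel (m) of the middle line's drain slide: 0 = shut, as at the start; grows as pulled along the manifold's -x; 0.065 = end stop. At 0.040 the grip's mid-thickness is level with the mark: on each guide rail a raised rib, 5 mm wide, 10 mm proud (top z = 66). A spring pulls it shut all along (5 N at 0, 11 N at the mark); it closes when let go.
- grip_c (a point): Middle of the part to hold of the upright black pull grip of the right line (c): a plate 12 thick (manifold's x), 46 wide (y), top 20 mm above this point and 104 mm above the tiles; below it the flat steel blade, top at 52 (a foot 22 long reaches 60). 54 mm gap to the valve box behind when shut. Guide rails 26 to 32 mm to each side, tops at 56. Moves with the slide.
- drain_c (a joint): Travel (m) of the right line's drain slide: 0 = shut, as at the start; grows as pulled along the manifold's -x; 0.065 = end stop. At 0.040 the grip's mid-thickness is level with the mark: on each guide rail a raised rib, 5 mm wide, 10 mm proud (top z = 66). A spring pulls it shut all along (5 N at 0, 11 N at the mark); it closes when let go.
- lever_1: Ball-valve lever (one of three alike, 113 long x 24 wide x 17 high, black plastic). Origin on its spindle axis, 156 mm above the tiles; its handle runs along its own +x to a tip 98 mm out. Which line it belongs to is told by where its origin is. Handle along the pipe (the manifold's x) = valve open, within about 10 degrees; handle across the pipe (along y) = valve shut.
- lever_1_tip (a point): Near the handle end of lever_1, 95 mm from its spindle.
- lever_2: Ball-valve lever (one of three alike, 113 long x 24 wide x 17 high, black plastic). Origin on its spindle axis, 156 mm above the tiles; its handle runs along its own +x to a tip 98 mm out. Which line it belongs to is told by where its origin is. Handle along the pipe (the manifold's x) = valve open, within about 10 degrees; handle across the pipe (along y) = valve shut.
- lever_2_tip (a point): Near the handle end of lever_2, 95 mm from its spindle.
- lever_3: Ball-valve lever (one of three alike, 113 long x 24 wide x 17 high, black plastic). Origin on its spindle axis, 156 mm above the tiles; its handle runs along its own +x to a tip 98 mm out. Which line it belongs to is told by where its origin is. Handle along the pipe (the manifold's x) = valve open, within about 10 degrees; handle across the pipe (along y) = valve shut.
- lever_3_tip (a point): Near the handle end of lever_3, 95 mm from its spindle.
- spare_valve_c (a point): A loose bystander: grey plastic ball valve with a lever handle, 88 long x 36 wide x 45 high, lying on the mat; this point is on its bore's axis, at its middle.
- nipple_c (a point): A loose bystander: chrome extension nipple, 26 dia x 46 high, standing on end; its centre.
- tap_insert_c (a point): A loose bystander: white ceramic tap insert with a brass stem, 29 dia x 52 high, upright; its centre.
- parts_tube_c (a point): A loose bystander: translucent parts tube with a white twist cap, 28 dia x 96 long, lying in a moulded cradle of the mat; its centre.
- seal_spool_c (a point): A loose bystander: white thread-seal spool, 52 dia x 17 high, lying flat; its centre.
- end_cap_c (a point): A loose bystander: brass octagonal end cap, 32 across x 20 high; its centre.
- spanner: A loose bystander: steel spanner, 160 long, lying on the mat (handle to its own -x); origin under its middle.
- mat: Fixed grey silicone mat in front of the manifold, 200 x 500 x 4 (rim 7 high), under the grips; origin at the centre of its underside. The loose parts lie on it, all lower than 60 mm above the tiles; those under or between the slides clear the blades' travel.

How it is judged:
At the end, for the whole second after the job is handed in: The fingers hold the grip of the drain slide on the line whose lever stands across the pipe (pressing on it with more than 4 N); that slide is at rest (under 10 mm/s) 34 to 46 mm out (the mark is at 40); the other two slides are shut (under 4 mm) (((((angle between the x axis of lever_1 and the y axis of manifold, either way round below 0.6 rad and y of lever_1 in the frame of manifold between 0.0625 and 9 m) or (angle between the x axis of lever_2 and the y axis of manifold, either way round below 0.6 rad and y of lever_2 in the frame of manifold between 0.0625 and 9 m) or (angle between the x axis of lever_3 and the y axis of manifold, either way round below 0.6 rad and y of lever_3 in the frame of manifold between 0.0625 and 9 m)) and value of joint drain_a between 0.034 and 0.046 m and velocity of joint drain_a between -0.01 and 0.01 m/s and contact force between the fingers and drain_a above 4 N and value of joint each of drain_b, drain_c below 0.004 m) or (((angle between the x axis of lever_1 and the y axis of manifold, either way round below 0.6 rad and y of lever_1 in the frame of manifold between -0.0625 and 0.0625 m) or (angle between the x axis of lever_2 and the y axis of manifold, either way round below 0.6 rad and y of lever_2 in the frame of manifold between -0.0625 and 0.0625 m) or (angle between the x axis of lever_3 and the y axis of manifold, either way round below 0.6 rad and y of lever_3 in the frame of manifold between -0.0625 and 0.0625 m)) and value of joint drain_b between 0.034 and 0.046 m and velocity of joint drain_b between -0.01 and 0.01 m/s and contact force between the fingers and drain_b above 4 N and value of joint each of drain_a, drain_c below 0.004 m) or (((angle between the x axis of lever_1 and the y axis of manifold, either way round below 0.6 rad and y of lever_1 in the frame of manifold between -9 and -0.0625 m) or (angle between the x axis of lever_2 and the y axis of manifold, either way round below 0.6 rad and y of lever_2 in the frame of manifold between -9 and -0.0625 m) or (angle between the x axis of lever_3 and the y axis of manifold, either way round below 0.6 rad and y of lever_3 in the frame of manifold between -9 and -0.0625 m)) and value of joint drain_c between 0.034 and 0.046 m and velocity of joint drain_c between -0.01 and 0.01 m/s and contact force between the fingers and drain_c above 4 N and value of joint each of drain_a, drain_b below 0.004 m))); the arm keeps its last pose, push and grip.
It fails at once if the drain slide of a line that is not shut off was pulled open (more than 8 mm) ((not ((angle between the x axis of lever_1 and the y axis of manifold, either way round below 0.6 rad and y of lever_1 in the frame of manifold between 0.0625 and 9 m) or (angle between the x axis of lever_2 and the y axis of manifold, either way round below 0.6 rad and y of lever_2 in the frame of manifold between 0.0625 and 9 m) or (angle between the x axis of lever_3 and the y axis of manifold, either way round below 0.6 rad and y of lever_3 in the frame of manifold between 0.0625 and 9 m)) and value of joint drain_a above 0.008 m) or (not ((angle between the x axis of lever_1 and the y axis of manifold, either way round below 0.6 rad and y of lever_1 in the frame of manifold between -0.0625 and 0.0625 m) or (angle between the x axis of lever_2 and the y axis of manifold, either way round below 0.6 rad and y of lever_2 in the frame of manifold between -0.0625 and 0.0625 m) or (angle between the x axis of lever_3 and the y axis of manifold, either way round below 0.6 rad and y of lever_3 in the frame of manifold between -0.0625 and 0.0625 m)) and value of joint drain_b above 0.008 m) or (not ((angle between the x axis of lever_1 and the y axis of manifold, either way round below 0.6 rad and y of lever_1 in the frame of manifold between -9 and -0.0625 m) or (angle between the x axis of lever_2 and the y axis of manifold, either way round below 0.6 rad and y of lever_2 in the frame of manifold between -9 and -0.0625 m) or (angle between the x axis of lever_3 and the y axis of manifold, either way round below 0.6 rad and y of lever_3 in the frame of manifold between -9 and -0.0625 m)) and value of joint drain_c above 0.008 m)).
It fails at once if a valve lever was turned (its end moved more than 15 mm) (distance of any of lever_1_tip, lever_2_tip, lever_3_tip from where it was at the start of the episode above 0.015 m).
It fails at once if a part on the mat was shifted by more than 20 mm or knocked over (distance of any of spare_valve_c, nipple_c, tap_insert_c, parts_tube_c, seal_spool_c, end_cap_c, spanner from where it was at the start of the episode above 0.02 m).
It also fails if it takes over 29 s, if anything falls off the work surface, if the arm or the gripper's body presses on something with over 40 N, if the wrist force passes 120 N, or if a joint passes its speed limit or range.

## Working session

There is one attempt and no reset: what is moved stays moved. The work goes in short steps, Python scripts to look and compute and a tool call to move; the robot and the scene stay as the last step left them, time stands still between calls to the robot, and variables do not carry over. Pictures are saved under pics/ and viewed, and the job is handed in when it is done.

Besides the shell and the picture viewer there is one more tool, called after "Emit:" as name(argument=value, ...) on one line, values as JSON. apply_moves: Moves the arm, as the interface text tells. Its arguments: {"type":"object","properties":{"moves":{"type":"array"},"grip_force":{"type":"number"}},"required":["moves"]}

```bash
mkdir -p pics; python3 - <<'E'
from rig import r
import cv2,numpy as np
for n in("top","side"):
    im=r.get_image(n); cv2.imwrite(f"pics/{n}0.png",im[:,:,::-1])
    c=r.calibration(n); R=cv2.Rodrigues(np.array(c["rvec"]))[0]
    print(n,c["intrinsics"],R.round(3).tolist(),(-R.T@np.array(c["tvec"]).ravel()).round(3))
s=r.sense();print(s)
E
```

```text
top [[495.90807985   0.         259.81968858]
 [  0.         495.90807985 186.29845882]
 [  0.           0.           1.        ]] [[0.089, -0.996, 0.004], [-0.973, -0.088, -0.214], [0.213, 0.015, -0.977]] [ 3.040e-01 -1.000e-03  1.323e+00]
side [[469.86889553   0.         261.65637257]
 [  0.         469.86889553 194.75860233]
 [  0.           0.           1.        ]] [[0.955, -0.297, 0.016], [-0.18, -0.618, -0.765], [0.237, 0.728, -0.644]] [ 0.368 -0.673  0.72 ]
{'time_s': 0.1, 'joint_positions': array([-1.24798789e+00,  3.14164434e-01, -4.79405253e-02,  1.21017892e+00,
        7.92829901e-06,  1.57077478e+00]), 'qvel': array([-0.00182693, -0.0007832 ,  0.00262044, -0.00010274,  0.00025941,
        0.00177845]), 'effort': array([-7.24772417e-04, -5.40767205e+01,  3.40541375e+01,  1.12179952e-02,
       -3.59884598e-05,  1.05756598e-05]), 'eef_pos': array([ 0.19019071, -0.56855852,  0.24153219]), 'orientation': array([-0.11312307, -0.69783306, -0.11416215,  0.69799656]), 'force': array([-0.74983853,  0.02451949,  0.00946306]), 'moment': array([-0.00502458, -0.00092033,  0.0425069 ]), 'width': 0.0854315423000568}
```

View pics/top0.png

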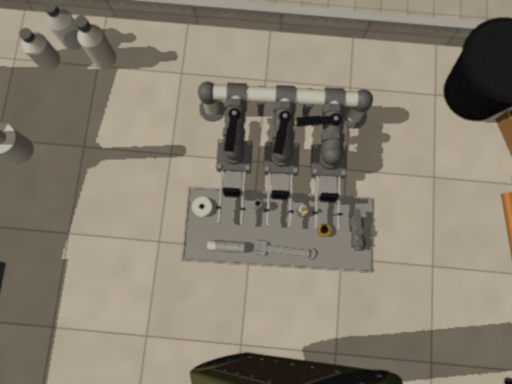

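View pics/side0.png

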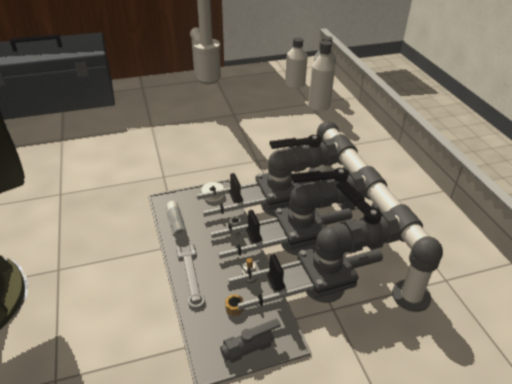

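```bash
python3 - <<'E'
import cv2
a=cv2.imread("pics/top0.png")[60:210,130:330]; cv2.imwrite("pics/top0c.png",cv2.resize(a,(800,600),interpolation=cv2.INTER_CUBIC))
E
```

```text
(no output)
```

View pics/top0c.png

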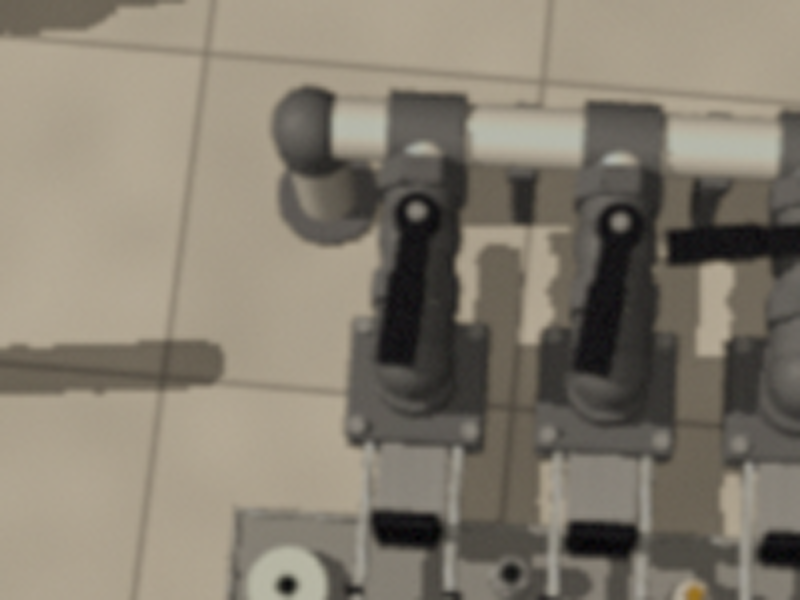

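The right line (c) is shut off: its lever runs across the pipe, from its spindle at about (336,119) to its tip at (297,121). The other two levers lie along their pipes. Next I'll enlarge the grips.

```bash
python3 - <<'E'
import cv2
a=cv2.imread("pics/top0.png")[165:240,290:390]; cv2.imwrite("pics/top0d.png",cv2.resize(a,(800,600),interpolation=cv2.INTER_CUBIC))
a=cv2.imread("pics/top0.png")[80:230,205:405]; cv2.imwrite("pics/top0e.png",cv2.resize(a,(800,600),interpolation=cv2.INTER_CUBIC))
a=cv2.imread("pics/side0.png")[240:315,220:320]; cv2.imwrite("pics/side0d.png",cv2.resize(a,(800,600),interpolation=cv2.INTER_CUBIC))
E
```

```text
(no output)
```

View pics/top0d.png

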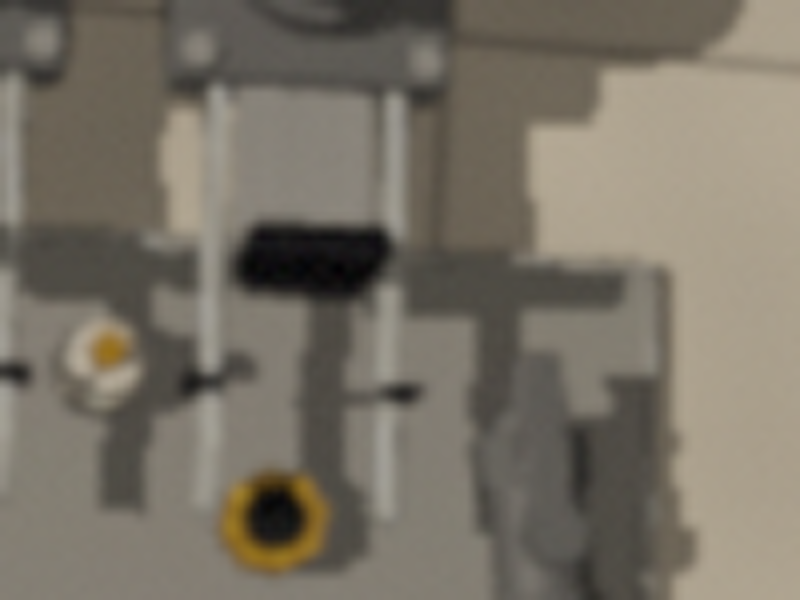

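View pics/top0e.png

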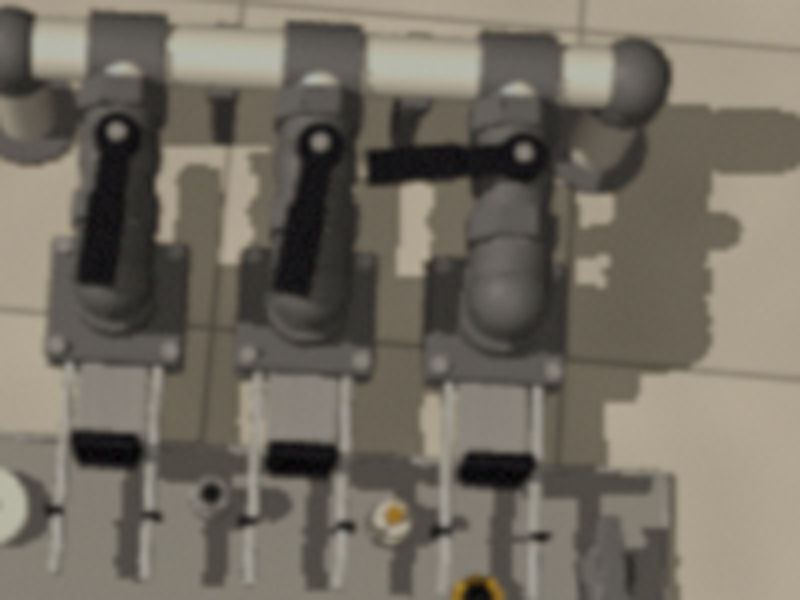

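View pics/side0d.png

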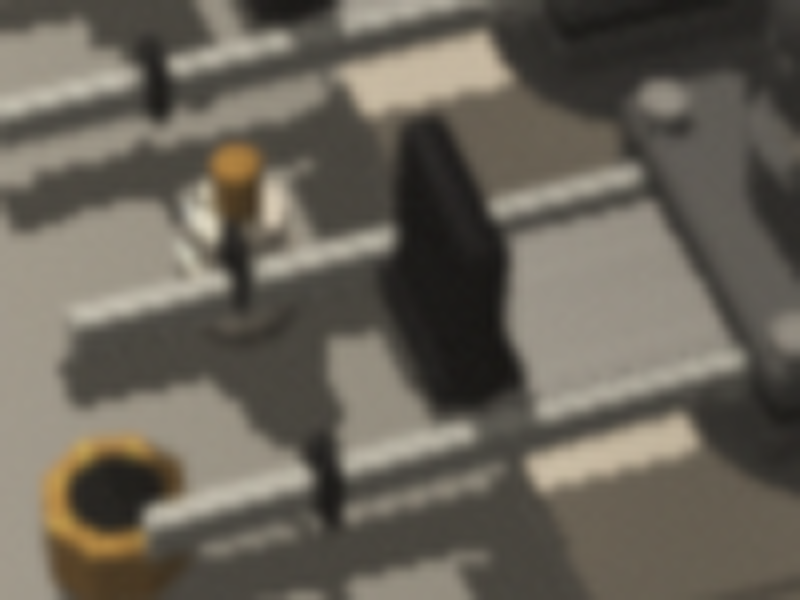

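```bash
cat > fit.py <<'E'
from rig import r
import cv2,numpy as np
from scipy.optimize import least_squares
C={n:r.calibration(n) for n in("top","side")}
def proj(n,P):
    c=C[n];return cv2.projectPoints(np.array(P,float).reshape(-1,1,3),np.array(c["rvec"]),np.array(c["tvec"]),np.array(c["intrinsics"]),None)[0].reshape(-1,2)
def m2w(p,M):
    x,y,a=p;M=np.array(M,float);c,s=np.cos(a),np.sin(a)
    return np.c_[x+c*M[:,0]-s*M[:,1],y+s*M[:,0]+c*M[:,1],M[:,2]]
E
cat > fit1.py <<'E'
from fit import *
e=lambda u,v:(205+u/4,80+v/4)
d=lambda u,v:(290+u/8,165+v/8)
s=lambda u,v:(220+u/8,240+v/8)
F=[("top",(.178,.125,.168),e(117,131)),("top",(.178,0,.168),e(320,141)),("top",(.178,-.125,.168),e(524,151)),
("top",(.006,-.103,.104),d(255,226)),("top",(.006,-.147,.104),d(388,232)),
("top",(-.04,-.096,.066),d(200,381)),("top",(-.04,-.154,.066),d(400,392)),
("top",(-.04,.029,.066),e(248,520)),("top",(-.04,-.029,.066),e(344,526)),
("side",(-.04,-.096,.066),s(235,235)),("side",(-.04,-.154,.066),s(320,435)),("side",(-.04,-.029,.066),s(152,42)),
("side",(0,-.102,.104),s(422,118)),("side",(0,-.148,.104),s(485,245)),
]
def res(p):
    return np.concatenate([proj(n,m2w(p,[m]))[0]-np.array(q) for n,m,q in F])
o=least_squares(res,[.5,0,0],loss="soft_l1")
print(o.x);R=res(o.x).reshape(-1,2)
for f,q in zip(F,R):print(f[:2],q.round(2))
print(m2w(o.x,[[0,-.125,.084]]))
E
python3 fit1.py
```

```text
[ 0.56076413 -0.03391071  0.03130967]
('top', (0.178, 0.125, 0.168)) [0.05 0.03]
('top', (0.178, 0, 0.168)) [-0.01  0.38]
('top', (0.178, -0.125, 0.168)) [-0.22  0.74]
('top', (0.006, -0.103, 0.104)) [-0.5 -1.6]
('top', (0.006, -0.147, 0.104)) [ 0.4  -1.34]
('top', (-0.04, -0.096, 0.066)) [ 1.24 -0.6 ]
('top', (-0.04, -0.154, 0.066)) [-1.17 -0.66]
('top', (-0.04, 0.029, 0.066)) [ 0.6  -0.79]
('top', (-0.04, -0.029, 0.066)) [-0.84 -0.98]
('side', (-0.04, -0.096, 0.066)) [-0.27  1.17]
('side', (-0.04, -0.154, 0.066)) [-0.57  0.66]
('side', (-0.04, -0.029, 0.066)) [-0.63 -0.16]
('side', (0, -0.102, 0.104)) [-1.19 -1.31]
('side', (0, -0.148, 0.104)) [0.15 1.76]
[[ 0.5646772  -0.15884945  0.084     ]]
```

```bash
cat > plan.py <<'E'
from fit import *
from scipy.spatial.transform import Rotation as Rn
import sys
def plan(target,yaw=0.0313):
    s=r.sense();q=s["orientation"];R=Rn.from_quat(q,scalar_first=True).as_matrix()
    y=np.array([np.cos(yaw),np.sin(yaw),0])
    best=None
    for sg in(1,-1):
        v=R.T@(sg*y);a=np.degrees(np.arctan2(v[2],v[1]));print("roll",sg,a.round(2))
        R2=R@Rn.from_euler('x',a,degrees=True).as_matrix()
        print(" shift after roll mm",(R2.T@(np.array(target)-s["eef_pos"])*1000).round(1))
    print("axes",R.round(3).tolist(),"eef",s["eef_pos"],"j",s["joint_positions"].round(2),"w",s["width"],"F",s["force"].round(1),"t",s["time_s"])
E
python3 -c "
from plan import *
plan([.5645,-.159,.2])"
```

```text
roll 1 -73.3
 shift after roll mm [  41.9  387.  -397.6]
roll -1 106.7
 shift after roll mm [  41.9 -387.   397.6]
axes [[-0.0, 0.317, -0.948], [0.001, -0.948, -0.317], [-1.0, -0.001, -0.0]] eef [ 0.19019071 -0.56855852  0.24153219] j [-1.25  0.31 -0.05  1.21  0.    1.57] w 0.0854315423000568 F [-0.7  0.   0. ] t 0.1
```

Emit:
apply_moves(moves=[[[0,0,0,-10.5,0.6],[0,0,0,-10.5,0.6],[0,0,0,-10.5,0.6],[0,0,0,-10.5,0.6],[0,0,0,-10.5,0.6],[0,0,0,-10.5,0.6],[0,0,0,-10.3,0.6],[0,40,-40,0,0.6],[0,40,-40,0,0.6],[0,40,-40,0,0.6],[0,40,-40,0,0.6],[0,40,-40,0,0.6]]], grip_force=60)

```text
time_s: 1.6
eef_pos: [0.3848, -0.3613, 0.242]
orientation: [0.508, 0.492, 0.508, -0.492]
force: [0.9, 0.1, -0.6]
width: 0.0515
```

```bash
python3 -c "
from plan import *
plan([.5645,-.159,.2])"
```

```text
roll 1 -0.02
 shift after roll mm [  42.   185.9 -196.6]
roll -1 179.98
 shift after roll mm [  42.  -185.9  196.6]
axes [[-0.0, 1.0, 0.031], [0.0, 0.031, -1.0], [-1.0, -0.0, -0.0]] eef [ 0.38480357 -0.36128886  0.24203255] j [-0.75  0.18 -0.22  1.17  0.    0.79] w 0.05147921648926359 F [ 0.9  0.1 -0.6] t 1.6
```

Emit:
apply_moves(moves=[[[0,37,-39,0,0.6],[0,37,-39,0,0.6],[0,37,-39,0,0.6],[0,37,-39,0,0.6],[0,38,-40,0,0.6],[20,0,0,0,0.6],[22,0,0,0,0.6],[20,0,0,0,0.6],[0,0,0,0,0.6]]])

```text
time_s: 2.72
eef_pos: [0.5622, -0.1606, 0.1784]
orientation: [0.507, 0.491, 0.509, -0.493]
force: [0.2, -0.2, -0.6]
width: 0.0514
```

```bash
python3 - <<'E'
from plan import *
for n,(x,y) in {"top":(280,140),"side":(210,190)}.items():
    im=r.get_image(n)[:,:,::-1]; cv2.imwrite(f"pics/{n}1.png",cv2.resize(im[y:y+120,x:x+160],(800,600),interpolation=cv2.INTER_CUBIC))
plan([.5645,-.159,.081])
E
```

```text
roll 1 -0.0
 shift after roll mm [99.5  0.9 -2.1]
roll -1 180.0
 shift after roll mm [99.5 -0.9  2.1]
axes [[-0.0, 1.0, 0.031], [0.0, 0.031, -1.0], [-1.0, -0.0, -0.0]] eef [ 0.56367944 -0.16110707  0.18053253] j [-0.28  0.32 -0.18  1.07  0.    1.26] w 0.05123513016614324 F [-0.3 -0.3  1. ] t 2.825
```

View pics/top1.png

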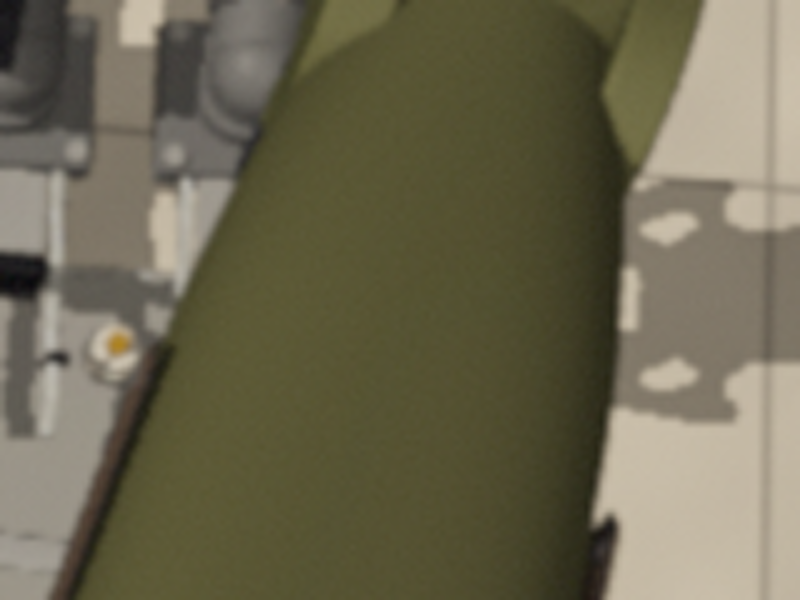

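View pics/side1.png

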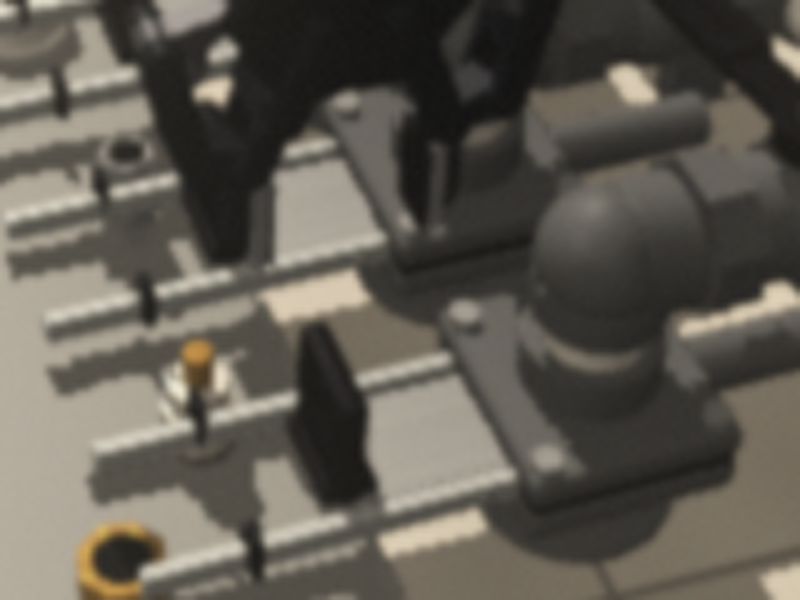

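The gripper is above line c's grip with its fingers open fore and aft, visible at about (230,250) and (430,220) in the crop. I'll go down part of the way, then check.

Emit:
apply_moves(moves=[[[20,1,-2,0,0.6],[20,0,0,0,0.6],[15,0,0,0,0.6],[0,0,0,0,0.6]]])

```text
time_s: 3.32
eef_pos: [0.5642, -0.159, 0.1248]
orientation: [0.507, 0.492, 0.508, -0.492]
force: [-0.2, 0.6, 0.8]
width: 0.0512
```

```bash
python3 - <<'E'
from plan import *
for n,(x,y) in {"side":(220,210)}.items():
    im=r.get_image(n)[:,:,::-1]; cv2.imwrite(f"pics/{n}2.png",cv2.resize(im[y:y+90,x:x+120],(800,600),interpolation=cv2.INTER_CUBIC))
plan([.5645,-.159,.081])
p=r.sense()["eef_pos"];p[2]-=.011;print((proj("side",[p])-[220,210])*6.667)
E
```

```text
roll 1 -0.0
 shift after roll mm [44.5 -0.2 -0.2]
roll -1 180.0
 shift after roll mm [44.5  0.2  0.2]
axes [[-0.0, 1.0, 0.031], [0.0, 0.031, -1.0], [-1.0, -0.0, -0.0]] eef [ 0.56466395 -0.15914853  0.12554387] j [-0.27  0.36 -0.26  0.95  0.    1.26] w 0.05109435718186468 F [ 0.3 -0.6  0.7] t 3.375
[[375.61711935 324.93276414]]
```

View pics/side2.png

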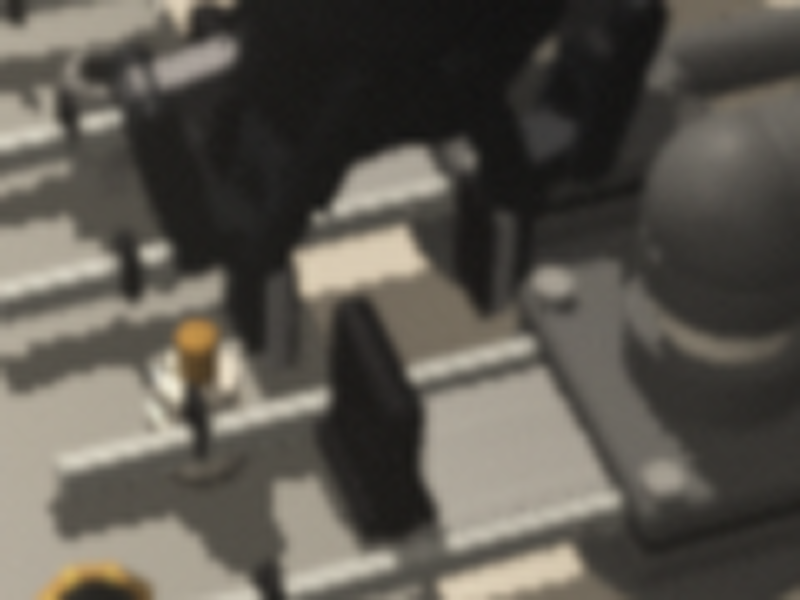

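The tips' midpoint is at (378,328), which matches the projected (376,325) and lies just above the grip's top. I'll go down and close.

Emit:
apply_moves(moves=[[[15,0,0,0,0.6],[15,0,0,0,0.6],[14,0,0,0,0.6],[0,0,0,0,0.6],[0,0,0,0,0],[0,0,0,0,0],[0,0,0,0,0],[0,0,0,0,0],[0,0,0,0,0]]], grip_force=60)

```text
time_s: 4.5
eef_pos: [0.5655, -0.1592, 0.082]
orientation: [0.508, 0.492, 0.507, -0.492]
force: [1.6, -0.2, 3.6]
width: 0.011
```

```bash
python3 - <<'E'
from plan import *
for n,(x,y) in {"side":(220,210)}.items():
    im=r.get_image(n)[:,:,::-1]; cv2.imwrite(f"pics/{n}3.png",cv2.resize(im[y:y+90,x:x+120],(800,600),interpolation=cv2.INTER_CUBIC))
plan([.5645,-.159,.081])
E
```

```text
roll 1 0.01
 shift after roll mm [ 1.  -1.  -0.2]
roll -1 -179.99
 shift after roll mm [1.  1.  0.2]
axes [[0.002, 1.0, 0.032], [-0.0, 0.032, -1.0], [-1.0, 0.002, 0.0]] eef [ 0.56554509 -0.15921126  0.08198764] j [-0.27  0.4  -0.31  0.86  0.    1.26] w 0.011494543397533077 F [ 2.1 -0.   4.2] t 4.55
```

View pics/side3.png

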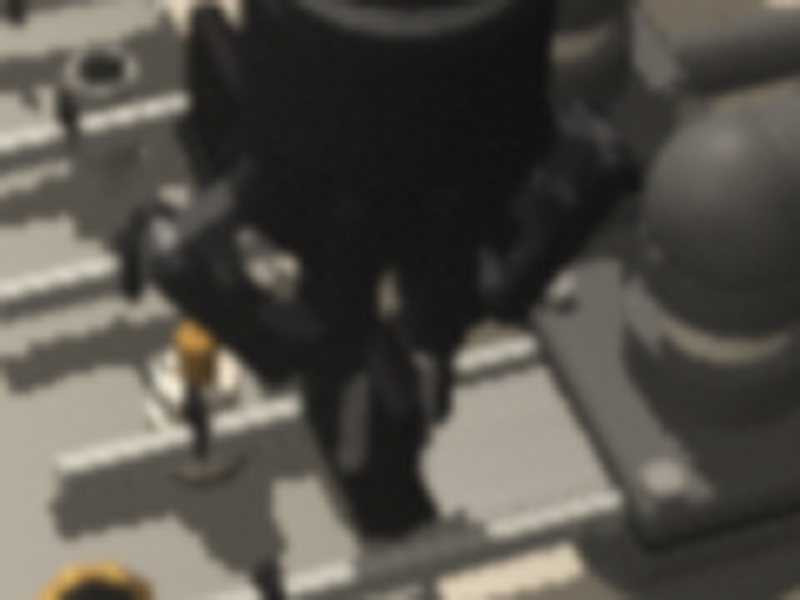

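Both pads are closed on the grip at a width of 11.5 mm. Now I'll pull it out.

Emit:
apply_moves(moves=[[[0,-4,0,0,0],[0,-6,0,0,0],[0,-6,0,0,0],[0,-6,0,0,0],[0,-6,0,0,0],[0,-6,0,0,0],[0,-4,0,0,0],[0,-3,0,0,0],[0,0,0,0,0],[0,0,0,0,0],[0,0,0,0,0]]], grip_force=80)

```text
time_s: 5.92
eef_pos: [0.5266, -0.1606, 0.0821]
orientation: [0.509, 0.493, 0.506, -0.491]
force: [10.1, 0.4, -1.5]
width: 0.011
```

```bash
python3 - <<'E'
from plan import *
for n,(x,y) in {"side":(210,210)}.items():
    im=r.get_image(n)[:,:,::-1]; cv2.imwrite(f"pics/{n}4.png",cv2.resize(im[y:y+90,x:x+120],(800,600),interpolation=cv2.INTER_CUBIC))
plan([.5655-.04,-.159-.00125,.081])
E
```

```text
roll 1 0.03
 shift after roll mm [ 1.1 -1.1 -0.4]
roll -1 -179.97
 shift after roll mm [1.1 1.1 0.4]
axes [[0.005, 0.999, 0.032], [-0.0, 0.032, -0.999], [-1.0, 0.005, 0.0]] eef [ 0.52659369 -0.16061816  0.08206686] j [-0.3   0.34 -0.4   0.83  0.    1.24] w 0.010574359999652231 F [ 9.9 -0.3 -1.8] t 5.975
```

View pics/side4.png

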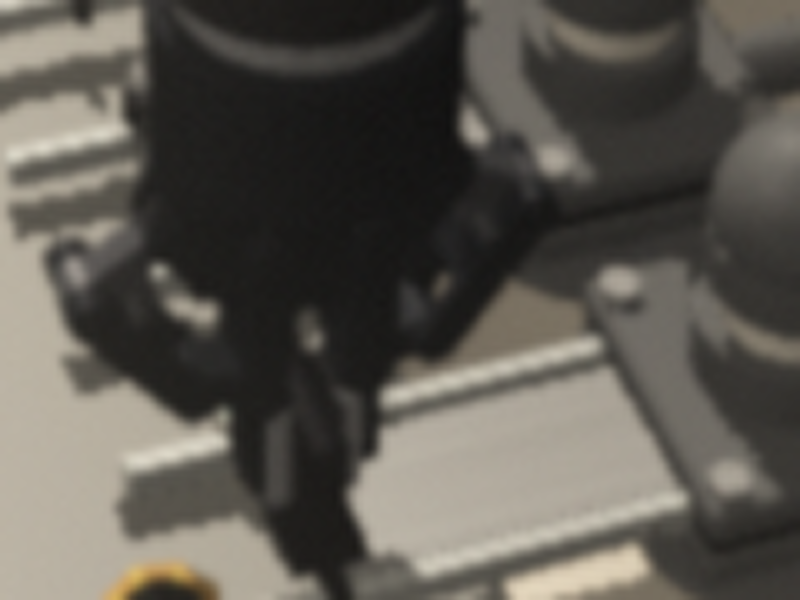

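Emit:
apply_moves(moves=[[[0,-1,0,0,0],[0,0,0,0,0],[0,0,0,0,0],[0,0,0,0,0]]])

```text
time_s: 6.48
eef_pos: [0.5259, -0.1607, 0.0821]
orientation: [0.509, 0.493, 0.506, -0.491]
force: [10.9, -0.2, -2.8]
width: 0.011
```

```bash
python3 - <<'E'
from plan import *
for n,(x,y) in {"side":(140,170),"top":(190,80)}.items():
    im=r.get_image(n)[:,:,::-1]; cv2.imwrite(f"pics/{n}5.png",cv2.resize(im[y:y+180,x:x+240],(800,600),interpolation=cv2.INTER_CUBIC))
plan([.5655-.04,-.159-.00125,.081])
g=m2w([.5655-.00396+.0,-.0341,.0313],[[-.04,-.148,.06],[-.04,-.154,.066]]);print((proj("side",g)-[140,170])*3.333, r.sense()["qvel"].round(4))
E
```

```text
roll 1 0.03
 shift after roll mm [ 1.1 -0.4 -0.4]
roll -1 -179.97
 shift after roll mm [1.1 0.4 0.4]
axes [[0.006, 0.999, 0.032], [-0.0, 0.032, -0.999], [-1.0, 0.006, 0.0]] eef [ 0.52593559 -0.16065214  0.0820566 ] j [-0.3   0.33 -0.41  0.82  0.    1.24] w 0.010966469950865212 F [10.8 -0.2 -3.4] t 6.575
[[395.73818572 415.08061039]
 [399.60506934 416.66632066]] [ 0.0016 -0.001   0.0007  0.0011  0.0003 -0.    ]
```

View pics/side5.png

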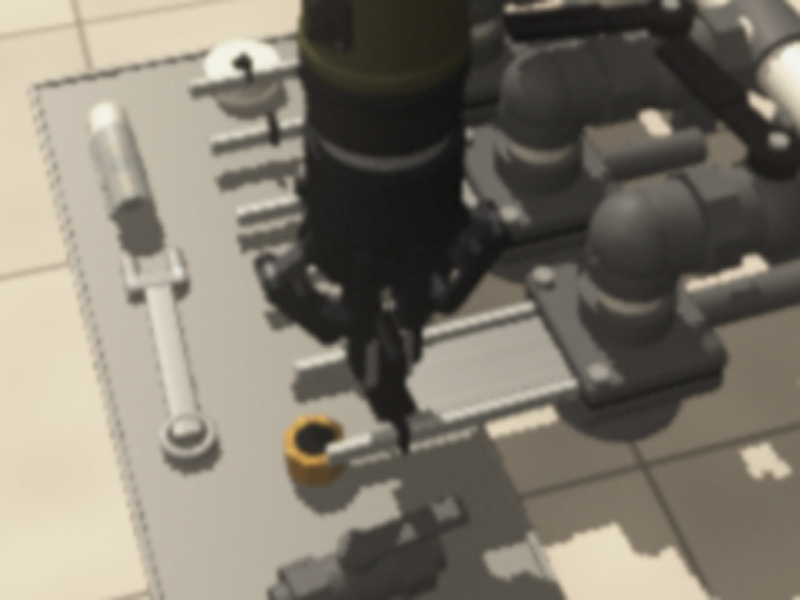

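View pics/top5.png

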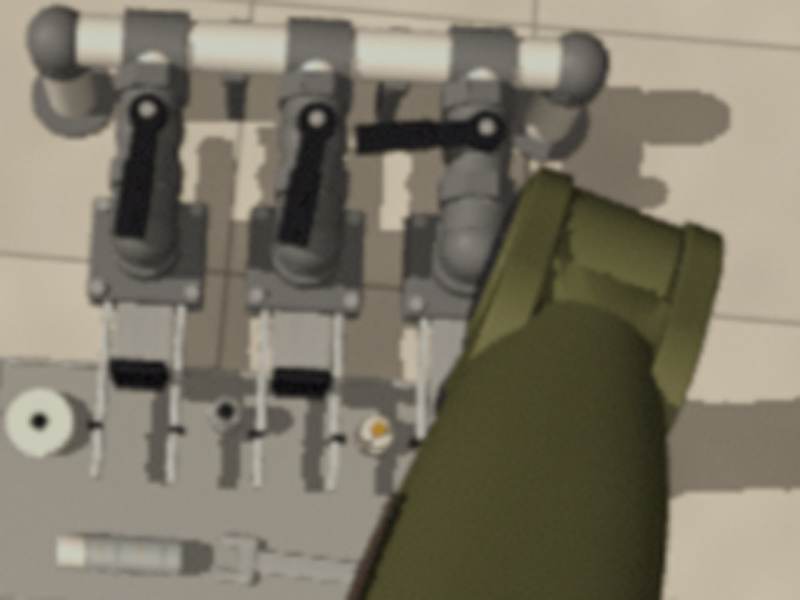

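The grip's lower edge meets the rib at about (402,425) in the side view. Slides a and b are still shut, the levers have not moved, and the mat parts in view are where they were.

```bash
python3 -c "
from rig import r
print(r.close_job())"
```

```text
the job is handed in; nothing more can be done
None
```

I pulled the drain slide of the shut-off right line (c) out to its mark and handed the job in with the gripper still holding it, at about 6.6 s. Its lever was the only one standing across the pipe.

- **Travel:** the tool moved about 39.6 mm from where it gripped, and the target is 40. In the side view the grip is level with the rib on the guide rail.
- **Hold:** the grip force was set to 80 N and the pads stayed 11 mm apart. The pull read 10.9 N, close to the 11 N expected at the mark, so I saw no sign of slipping. The arm was at rest.
- **Everything else:** slides a and b were shut, all three levers were unmoved, and the mat parts in view were in place.

The arm hides the grip from the top camera, so that view could not confirm the final position. The travel figure rests on the tool's movement, the spring force and the side view. My fit of the manifold's position was off by up to about 2 pixels on some features, so I measured travel from the gripped position instead.

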